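Open the counterweighted loading arm and seat a load cell

TASK

Get the test stand ready for the zero reading of the white load cell. Lift the counterweighted loading arm by its handle past its balance point and ease it back until it rests open by itself on its rubber stop: keep hold of it until you feel it bear on the stop, so that it does not fall, and do not bang or force it against the stop. Then, leaving the arm open, stand the load cell upright in the nest below, fully down on the nest floor with its cable stub out through the slot at the front; seat it gently, it must not be dropped or pressed hard, and leave everything else where it is.

Things in the scene. Friction and masses are not known exactly. Their poses are not given: they have to be found in the camera images.
- stand: lever test stand, fixed: white metal base plate 215 x 100 x 12 mm (x = -130 to +85 mm) with two blue cheeks (within 26 mm of the pivot along x, 44 mm along y, up to 121 mm high) that carry the pivot. Origin on the table straight below the pivot; x points from the handle end of the shut arm to the back, y along the pivot axis, to the left seen from the handle, z up
- hinge (a point): centre of the arm's pivot, 95 mm above the table; axes as the stand's; the arm turns about y. Shut, the arm bears down at the handle with about 3 N; lifted it gets lighter, balances at 50 to 70 degrees from shut (this differs each time), and beyond that falls back by itself, with up to about 4 N at the handle, until the counterweight meets the stop
- press_arm: counterweighted loading arm of the stand. Origin on the pivot; its -x axis runs along the beam (20 mm wide, 18 mm high) to the handle: level and pointing to the front when shut, as at the start. It swings up by turning about +y. A 48 mm brass weight pan sits on the beam over the nest; the arm's +z axis carries the rod of the counterweight
- handle (a point): middle of the T-bar handle at the arm's end, 150 mm from the pivot, 95 mm above the table when shut. The bar runs along the arm's y; on both sides of the middle block (26 mm wide) a round black rubber grip, 15 mm thick, reaches from 19 to 65 mm off the middle, free all round
- counterweight: brass cylinder, 40 mm across, 40 mm long, 0.44 kg, clamped on the arm's rod; origin at the centre of its end nearest the pivot, 36 to 44 mm from it, z along the rod. As the arm opens, it comes down behind the cheeks on to the stop
- stop (a point): foot of the stop, on top of the base plate 40 mm behind the pivot: a black rubber dome on an adjusting screw, which gives under 1 mm beneath the resting arm. The screw's height is set anew each time and not measured: the arm meets the stop somewhere between 96 and 129 degrees from shut
- nest (a point): centre of the floor of the nest in the base plate, 85 mm in front of the pivot, 12 mm above the table; axes as the stand's. The nest is a pocket of 52.2 mm along x and 27.2 mm along y inside grey walls 12 mm high and 7 mm thick, straight-sided; the arm covers it while shut
- slot (a point): the 14 mm wide slot for the cable stub in the middle of the nest's front wall (its -x side), outer face of the wall, at floor height
- load_cell: white metal load cell, a block 25 mm thick along its x, 50 mm long along its y and 62 mm tall, 0.38 kg, standing upright on the table at the start. Origin on its underside, 6 mm off the block's middle towards the cable end; z up
- cell_foot (a point): centre of the load cell's underside; axes as the cell's
- cable_stub (a point): root of the black cable stub (8 mm thick, sticks out 12 mm) low on the cell's -y end face, 7 mm above the underside
- spray_can: blue aerosol can, 53 mm across, 188 mm tall; a bystander; origin on its underside
- weight_500: brass knob weight, 39 mm across, 60 mm tall; a bystander; origin on its underside
- weight_200: brass knob weight, 29 mm across, 44 mm tall; a bystander; origin on its underside
- weight_100: brass knob weight, 23 mm across, 36 mm tall; a bystander; origin on its underside
- connector: small beige connector box, 46 x 70 x 32 mm; a bystander; origin on its underside
- plug: red and ivory plug, 30 x 42 x 28 mm; a bystander; origin on its underside
Not all that is in view belongs to the job. Of the things shaped like the load_cell, the white one is meant.

How it is judged:
On the way:
1. the arm rests open on its stop by itself, let go of (contact force between counterweight and anything else above 1 N and angular speed of press_arm below 0.1 rad/s and angle between press_arm's own z axis and vertical above 1.6 rad and contact force between each of the fingers, the arm and press_arm below 0.1 N), for 0.3 s.
At the end, for the whole second after the job is handed in: the arm still rests open on its stop by itself (counterweight bearing on the stop with over 1 N, arm past the upright and still); the load cell stands upright (within 3 degrees) and still in the nest, its foot within 3 mm of the nest's centre and 2 mm of its floor, the cable stub at the slot (contact force between counterweight and anything else above 1 N and angular speed of press_arm below 0.1 rad/s and angle between press_arm's own z axis and vertical above 1.6 rad and horizontal distance between cell_foot and nest below 0.003 m and z of cell_foot in the frame of nest below 0.002 m and angle between load_cell's own z axis and vertical below 0.05 rad and horizontal distance between cable_stub and slot below 0.02 m and linear speed of load_cell below 0.01 m/s); the robot touches nothing.
It fails at once if the counterweight banged or forced against its stop, over 20 N (contact force between counterweight and anything else above 20 N).
It fails at once if the arm let go of on the way, past the upright and before it bears on its stop (angle between press_arm's own z axis and vertical above 1.55 rad and contact force between counterweight and anything else below 0.1 N and contact force between each of the fingers, the arm and press_arm below 0.1 N).
It fails at once if the load cell pressed against or dropped on the stand, over 40 N (contact force between load_cell and stand above 40 N).
It fails at once if a bystander shifted by more than 20 mm (distance of any of spray_can, weight_500, weight_200, weight_100, connector, plug from where it was at the start of the episode above 0.02 m).
It also fails if it takes over 72 s, if anything falls off the work surface, if the arm or the gripper's body presses on something with over 40 N, if the wrist force passes 120 N, or if a joint passes its speed limit or range.

ROBOT

A 7-joint arm with a two-finger parallel gripper is mounted at the origin on a cart in front of the work surface, level with it; the furniture and walls round the work are solid. World frame = base frame: x ahead of the robot, y to its left, z up, the work surface at z = 0. Lengths are in m, angles in rad, forces in N, time in s.
With the tool pointing down it reaches from about 0.425 to 0.925 m from the base axis. Payload 6.8 kg.
Tool frame: the origin (TCP) lies on the front face of the gripper's body, between the roots of the fingers; the fingertips stand 73 mm ahead of it and the grasp point (between the pads) lies 54 mm ahead of it (env.nose_length is the distance from the TCP to the fingertips, in m); z points along the fingers, y is the line along which they close (so a half turn about z gives the same grasp; the last joint's range is limited). The gripper opens to 85 mm and grips with 20 to 120 N. Pads are 22 mm wide; open, the fingers measure 114 mm over their backs; the gripper's body (76 mm by 85 mm) begins 54 mm behind the grasp point. The pads swing forward as they close: fully open they stand 13 mm farther back than shut.
Start: joints at [-1.256, 0.477, 0.022, 1.555, -0.011, 1.109, -0.083], TCP at [0.277, 0.616, 0.304] pointing down, gripper open.
Joint ranges: [-2.96, 2.96], [-0.34, 2.1], [-1.41, 1.46], [0.24, 2.44], [-1.37, 4.51], [0.17, 1.92], [-2.96, 2.96]. Speed limits (rad/s): [2.39, 2.39, 3.14, 3.14, 3.14, 3.14, 3.14].

INTERFACE

Orientations are given as a unit quaternion [w, x, y, z].
In Python, from cell import env, kin, camera, calibration, job gives the robot as it stands. The module is installed in compiled form; this text tells all that it offers. Calls block until the motion is done:
- env.reach(position, orientation): joint-space move of the TCP to a pose.
- env.movel(position, velocity=0.15, rot=None, stop_force=None): straight line of the TCP; rot=None keeps the orientation; velocity is the mean speed in m/s. With stop_force (N) it stops when the force on the tool has changed by that much, and returns True; else False.
- env.goto_joints(angles): joint-space move.
- env.grip(opening, f_grip=None): finger opening in m; f_grip is the grip in N (None keeps the last); returns when the fingers have stopped.
- env.dwell(seconds).
- kin.inverse_kinematics(position, orientation): joint angles nearest the present ones, or None.
- env.get_state(): the state.
- camera(name): name is "scene" or "top"; returns (picture, depth): 420x560x3 uint8, blue, green, red; 420x560 float32, m along the optical axis (not along the pixel's ray), 0 where there is no reading.
- calibration(name): a dict with "fx", "fy", "cx", "cy" (pixels), "k1" (the pictures are not rectified: a ray, as slopes to the right and down, at radius r is drawn at 1 + k1 r^2 times it, then the intrinsics apply), "rvec" (rotation vector, rad) and "tvec" (3), from world to camera coordinates, as OpenCV has them. Camera axes: x right, y down, z forward; pixel columns grow to the right and rows downward; lengths in m; the calibration is good to about 2 mm. A picture is of the moment at which its call begins. calibration takes no time and is no camera call.
A pose or a line that the arm cannot do raises env.PlanningError and nothing moves.
- job.job_done(): hands the job in; it is judged then, once.
The state is a dict: "time": time; "qpos": joint angles; "joint_velocities": joint speeds; "joint_torque": joint torques, N m; "tcp_pos": TCP position; "orientation": TCP orientation; "force": force on the tool from outside, world axes, zero at the start; "torque": the same for the moment, N m; "opening": finger opening in m; "gripper_force": force on a finger pad.
Only numpy, scipy, OpenCV 4.12 (cv2) and the standard library are available. Lean on these libraries where they do the work, as an engineer would, in place of code of your own. Each camera call takes 0.05 s, during which the arm holds its last target. There are 200 camera calls.

## Working session

There is one attempt and no reset: what is moved stays moved. The work goes in short steps, each a Python script; the robot and the scene stay as the last script left them, time stands still between calls to the robot, and variables do not carry over. Pictures are saved under pics/ and viewed, at most 14 in all, crops included, and the job is handed in when it is done.

```bash
mkdir -p pics
cat > h.py <<'E'
import numpy as np, cv2
from cell import env, kin, camera, calibration, job
def cal(n):
    c=calibration(n); R=cv2.Rodrigues(np.array(c["rvec"],float))[0]; return c,R,np.array(c["tvec"],float).ravel()
def rays(n,uv):
    c,R,t=cal(n); uv=np.asarray(uv,float).reshape(-1,2)
    d=np.stack([(uv[:,0]-c["cx"])/c["fx"],(uv[:,1]-c["cy"])/c["fy"]],1); p=d.copy()
    for _ in range(20): p=d/(1+c["k1"]*(p**2).sum(1,keepdims=True))
    return np.c_[p,np.ones(len(p))],R,t
def at_depth(n,uv,z):
    r,R,t=rays(n,uv); return (r*np.asarray(z).reshape(-1,1)-t)@R
def at_height(n,uv,h):
    r,R,t=rays(n,uv); o=-R.T@t; d=r@R; return o+d*((h-o[2])/d[:,2])[:,None]
def cloud(n,depth):
    v,u=np.mgrid[:depth.shape[0],:depth.shape[1]]
    P=at_depth(n,np.c_[u.ravel(),v.ravel()],depth.ravel()).reshape(*depth.shape,3)
    P[depth<=0]=np.nan; return P
def project(n,P):
    c,R,t=cal(n); q=np.asarray(P,float).reshape(-1,3)@R.T+t; q=q[:,:2]/q[:,2:]
    q=q*(1+c["k1"]*(q**2).sum(1,keepdims=True)); return q*[c["fx"],c["fy"]]+[c["cx"],c["cy"]]
E
python3 - <<'E'
from h import *
for n in("scene","top"):
    im,d=camera(n); cv2.imwrite(f"pics/{n}0.png",im); np.savez(f"{n}0.npz",im=im,d=d)
    c,R,t=cal(n); print(n,-R.T@t,R[2],c["fx"])
s=env.get_state(); print(s["time"],s["tcp_pos"],s["orientation"],s["force"],env.nose_length)
E
```

```text
scene [ 0.15099978 -0.93710546  0.60998949] [ 0.46604955  0.68937182 -0.5545848 ] 426.1567784212854
top [ 0.4618923  -0.29701629  1.04060774] [ 0.10099222  0.00578225 -0.99487041] 444.1920055492845
0.1 [0.27682103 0.61516885 0.30302141] [-1.16919551e-04  2.09839371e-01  9.77735519e-01 -8.24840598e-04] [-0.07541726 -0.47193965 -0.75507695] 0.0726
```

View pics/scene0.png

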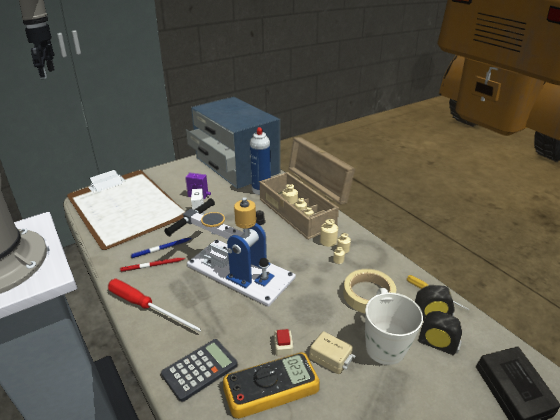

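View pics/top0.png

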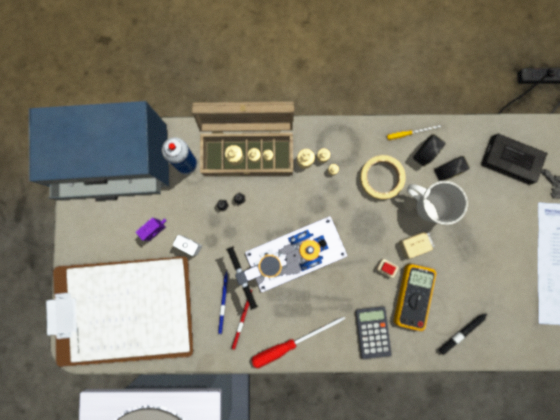

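The scene view shows the stand at about (240,250), its arm shut with the handle at (190,218). In the top view the handle is at (243,277), the pan at (270,265) and the counterweight at (310,250). Two blocks have the load cell's shape: purple at top (150,230), and white at top (185,245), which is also scene (197,197). The white one fits the description. I'll confirm it in a crop and measure.

Run:
```python
from h import *
T=np.load("top0.npz");S=np.load("scene0.npz")
a=cv2.resize(T["im"][205:320,125:355],None,fx=3.4,fy=3.4,interpolation=cv2.INTER_CUBIC)[:391]
b=cv2.resize(S["im"][160:310,155:305],None,fx=4,fy=4,interpolation=cv2.INTER_CUBIC)
c=cv2.resize(T["im"][200:325,120:350],(552,300),interpolation=cv2.INTER_CUBIC)
o=np.zeros((600,800,3),np.uint8); o[:300,:552]=c; b2=cv2.resize(S["im"][165:240,155:290],(540,300),interpolation=cv2.INTER_CUBIC); o[300:,:540]=b2
cv2.imwrite("pics/crop1.png",o)
for n,D in(("top",T),("scene",S)):
    P=cloud(n,D["d"]); np.save(n+"P.npy",P)
    im=D["im"].astype(int); 
    # white cell: region
    x0,y0,x1,y1=(168,230,203,262) if n=="top" else (185,183,208,212)
    Q=P[y0:y1,x0:x1].reshape(-1,3); m=(Q[:,2]>0.054)&(Q[:,2]<0.07); print(n,"cell top",m.sum(),np.nanmedian(Q[m],0)); 
    if m.sum()>10:
        q=Q[m]; print(cv2.minAreaRect((q[:,:2]*1000).astype(np.float32)))
P=np.load("topP.npy").reshape(-1,3)
ok=~np.isnan(P[:,2]); P=P[ok]
# table height check
near=P[(abs(P[:,2])<0.006)]; print("table z",np.median(near[:,2]))
I=T["im"].reshape(-1,3)[ok].astype(int)
r=(P[:,0]>0.2)&(P[:,0]<0.6)&(P[:,1]<0.1)&(P[:,1]>-0.25)
for lo,hi,nm in((0.007,0.018,"plate"),(0.083,0.108,"arm"),(0.11,0.13,"cheek"),(0.14,0.2,"cw")):
    m=r&(P[:,2]>lo)&(P[:,2]<hi)
    if m.sum(): print(nm,m.sum(),P[m].mean(0),cv2.minAreaRect((P[m][:,:2]*1000).astype(np.float32)))
for uv in ((185,245),(150,230),(243,277),(233,252),(252,303),(270,265),(310,250),(340,255),(223,205),(238,198)):
    print(uv,np.load("topP.npy")[uv[1],uv[0]].round(4))
```

```text
top cell top 266 [ 0.47966687 -0.08977146  0.06162185]
((479.7491455078125, -88.70796966552734), (50.72785949707031, 25.377071380615234), 62.44783401489258)
scene cell top 137 [ 0.48029145 -0.09857573  0.06180156]
((481.231689453125, -93.20906829833984), (51.4312744140625, 24.571949005126953), 64.300537109375)
table z -0.00025276315598941575
plate 1313 [ 0.38279338 -0.09640352  0.00945602] ((402.2239685058594, -74.98162841796875), (349.4397888183594, 393.1730651855469), 89.71774291992188)
arm 832 [ 0.4550893  -0.15351176  0.09951448] ((497.97149658203125, -96.06068420410156), (421.3515625, 94.04499053955078), 55.35700225830078)
cheek 15 [0.58969012 0.03165183 0.11116833] ((589.70751953125, 31.556859970092773), (1.250705599784851, 126.06892395019531), 2.8422415256500244)
(185, 245) [ 0.4797 -0.0893  0.061 ]
(150, 230) [ 0.5134 -0.0115  0.0616]
(243, 277) [ 0.4113 -0.2205  0.1055]
(233, 252) [ 0.4633 -0.1991  0.1   ]
(252, 303) [ 0.3574 -0.2389  0.102 ]
(270, 265) [ 0.4358 -0.2772  0.1129]
(310, 250) [ 0.4656 -0.3551  0.1924]
(340, 255) [ 0.4542 -0.4365  0.0105]
(223, 205) [ 0.5705 -0.1692  0.0326]
(238, 198) [ 0.5866 -0.2032  0.0296]
```

View pics/crop1.png

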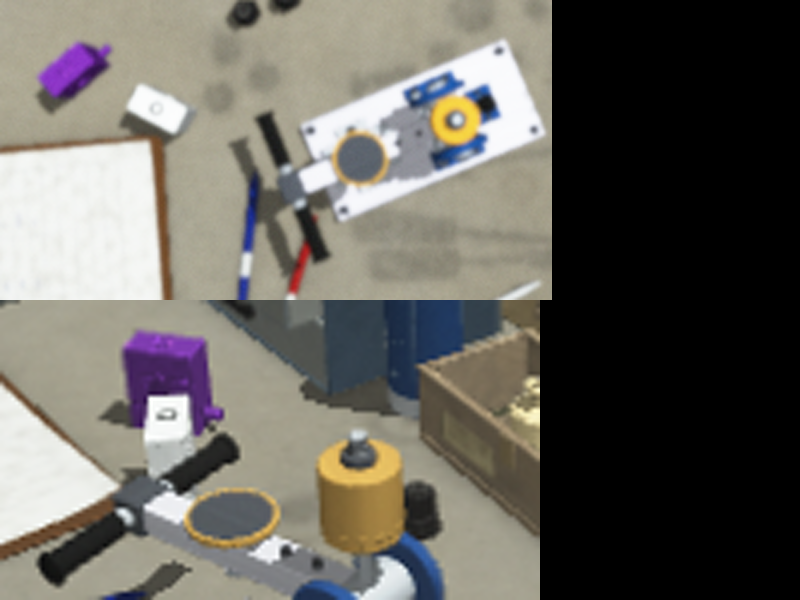

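The crop confirms the white cell at top (185,245), with the purple one up and to its left. The white cell's stub isn't visible, so I'll project both possible stub positions to find out which end it's on. I'll also fit the stand pose from the plate.

Run:
```python
from h import *
from scipy.optimize import least_squares
T=np.load("top0.npz")["im"];S=np.load("scene0.npz")["im"]
uv=np.array([(245,252),(330.4,216.7),(347,254),(263.7,291.7)],float)
g=cv2.cvtColor(T,cv2.COLOR_BGR2GRAY)
uvs=cv2.cornerSubPix(g,uv.astype(np.float32).reshape(-1,1,2),(4,4),(-1,-1),(3,30,.01)).reshape(-1,2); print(uvs)
C=at_height("top",uvs,0.012)[:,:2]
L=np.array([(-.13,.05),(.085,.05),(.085,-.05),(-.13,-.05)])
def f(p): c,s=np.cos(p[2]),np.sin(p[2]); return (L@np.array([[c,s],[-s,c]])+p[:2]-C).ravel()
r=least_squares(f,[.46,-.36,-1.2]); print(r.x, (r.fun*1000).round(1))
p=r.x;c,s=np.cos(p[2]),np.sin(p[2])
w=lambda x,y,z:np.array([p[0]+c*x-s*y,p[1]+s*x+c*y,z])
P=np.load("topP.npy")
print("handle pred",w(-.15,0,.095),"cw",w(0,0,.18),"pan",w(-.085,0,.11))
# bar points & counterweight from both clouds in stand coordinates
for n in("top","scene"):
    Q=np.load(n+"P.npy").reshape(-1,3); im=(T if n=="top" else S).reshape(-1,3).astype(int)
    d=Q[:,:2]-p[:2]; x=d@[c,s]; y=d@[-s,c]; z=Q[:,2]
    m=(abs(x+.15)<.02)&(abs(y)<.075)&(z>.08)&(z<.12)&(im.max(1)<70); print(n,"grips",m.sum(),x[m].mean(),np.percentile(y[m],[1,99]),np.percentile(z[m],[5,50,97]), np.polyfit(y[m],x[m],1))
    m=(abs(x)<.05)&(abs(y)<.05)&(z>.14)&(z<.2); 
    if m.any(): print(n,"cw",m.sum(),x[m].min(),x[m].max(),y[m].min(),y[m].max(),z[m].max())
# stub candidates
cc=np.array([.4797,-.0887]); th=np.deg2rad(62.4); u=np.array([np.cos(th),np.sin(th)])
for k in(1,-1):
    e=np.r_[cc+k*u*.031,.007]; print(k,e,"top",project("top",e),"scene",project("scene",e))
I=np.concatenate([cv2.resize(T[225:265,160:210],(500,400),interpolation=cv2.INTER_NEAREST)],1)
J=cv2.resize(S[185:225,180:210],(300,400),interpolation=cv2.INTER_NEAREST)
cv2.imwrite("pics/crop2.png",np.hstack([I,J]))
```

```text
[[245.      252.     ]
 [330.75534 219.47354]
 [345.66266 254.43086]
 [263.7     291.7    ]]
[ 0.46538748 -0.35681063 -1.18342299] [-0.6  0.1  7.4  0.2 -4.2 -5.1 -2.5  4.8]
handle pred [ 0.40872383 -0.21792495  0.095     ] cw [ 0.46538748 -0.35681063  0.18      ] pan [ 0.43327808 -0.27810875  0.11      ]
top grips 253 -0.15034725935901416 [-0.0640989   0.06787203] [0.09740196 0.10099048 0.10464251] [-0.00065351 -0.15034714]
top cw 345 -0.02110045728976391 0.018713531818493917 -0.01851308215222227 0.021003824097840098 0.19348748780545688
scene grips 291 -0.14410141264329926 [-0.06559374  0.07050939] [0.09072566 0.09900028 0.10301387] [ 0.00778574 -0.14404959]
scene cw 557 -0.017679478301140427 0.023314480382233906 -0.01750073279476631 0.022789065907029525 0.1932538480644576
1 [ 0.49406218 -0.06122769  0.007     ] top [[177.95026037 239.28840823]] scene [[197.55309469 205.21267668]]
-1 [ 0.46533782 -0.11617231  0.007     ] top [[201.43906831 251.47841641]] scene [[196.55575134 218.92062018]]
```

View pics/crop2.png

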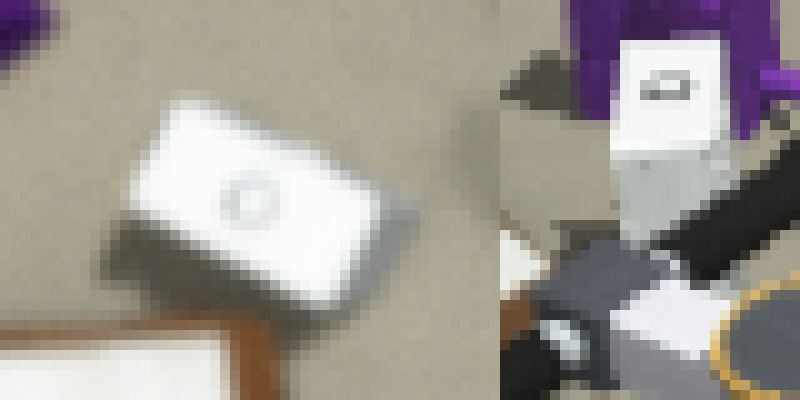

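The stub isn't at the near end, because top pixel (201,251) shows only the bare grey end face. It must therefore be on the hidden far end, at a heading of about 62°. The stand fit agrees with the handle and counterweight to about 2 mm. Next I'll check which tool tilts are feasible along the arm's arc.

```bash
cat >> h.py <<'E'
from scipy.spatial.transform import Rotation as Ro
ST=np.array([0.4660,-0.3556,-1.1834])  # stand x,y,yaw
def W(x,y,z,st=ST):
    c,s=np.cos(st[2]),np.sin(st[2]); return np.array([st[0]+c*x-s*y,st[1]+s*x+c*y,z])
def quat(R): q=Ro.from_matrix(R).as_quat(); return np.r_[q[3],q[:3]]
def tool(theta,phi,ylat=.042,flip=1,r=.15,reach=.054):
    """TCP pose: handle at arm angle theta, tool z = phi from down toward +x stand"""
    c,s=np.cos(ST[2]),np.sin(ST[2]); ex=np.array([c,s,0]);ey=np.array([-s,c,0]);ez=np.array([0,0,1.])
    z=np.sin(phi)*ex-np.cos(phi)*ez; x=ey*flip; y=np.cross(z,x)
    g=W(-r*np.cos(theta),ylat,.095+r*np.sin(theta)); return g-reach*z, quat(np.stack([x,y,z],1))
E
python3 - <<'E'
from h import *
for flip in(1,-1):
  for yl in(.042,-.042):
    print(flip,yl)
    for th in(0,20,40,60,80,100,115,130):
        print(th,[ph for ph in range(-60,91,10) if kin.inverse_kinematics(*tool(np.radians(th),np.radians(ph),yl,flip)) is not None])
E
```

```text
1 0.042
0 [-60, -50, -40, -30, -20, -10, 0, 10, 20, 30, 40, 50, 60, 80, 90]
20 [-60, -50, -40, -30, -20, -10, 0, 10, 20, 30, 40, 50, 60, 90]
40 [-60, -50, -40, -30, -20, -10, 0, 10, 20, 30, 40, 50, 60, 70]
60 [-60, -50, -40, -30, -20, -10, 0, 10, 20, 30, 40, 50, 60, 70, 80]
80 [-60, -50, -40, -30, -20, -10, 0, 10, 20, 30, 40, 50, 60, 70, 80, 90]
100 [-50, -40, -30, -20, -10, 0, 10, 20, 30, 40, 50, 60, 70, 80, 90]
115 [-40, -30, -20, -10, 0, 10, 20, 30, 40, 50, 60, 70, 80, 90]
130 [-40, -30, -20, -10, 0, 10, 20, 30, 40, 50, 60, 70, 80, 90]
1 -0.042
0 [-60, -50, -40, -30, -20, -10, 0, 10, 20]
20 [-60, -50, -40, -30, -20, -10, 0, 10, 20]
40 [-60, -50, -40, -30, -20, -10, 0, 10, 20, 30, 40]
60 [-60, -50, -40, -30, -20, -10, 0, 10, 20, 30, 40, 50]
80 [-50, -40, -30, -20, -10, 0, 10, 20, 30, 40, 50, 60]
100 [-50, -40, -30, -20, -10, 0, 10, 20, 30, 40, 50, 60]
115 [-40, -30, -20, -10, 0, 10, 20, 30, 40, 50, 60, 70, 80, 90]
130 [-40, -30, -20, -10, 0, 10, 20, 30, 40, 50, 60, 70, 80, 90]
-1 0.042
0 [-60, -50, -40, -30, -20, -10, 0, 10, 20, 30, 40, 50, 80, 90]
20 [-60, -50, -40, -30, -20, -10,
[... 173 characters left out ...]
, -50, -40, -30, -20, -10, 0, 10, 20, 30, 40, 50, 60, 70, 80, 90]
100 [-50, -40, -30, -20, -10, 0, 10, 20, 30, 40, 50, 60, 70, 80, 90]
115 [-40, -30, -20, -10, 0, 10, 20, 30, 40, 50, 60, 70, 80, 90]
130 [-40, -30, -20, -10, 0, 10, 20, 30, 40, 50, 60, 70, 80, 90]
-1 -0.042
0 [-60, -50, -40, -30, -20, -10, 0, 10, 20]
20 [-60, -50, -40, -30, -20, -10, 0, 10, 20]
40 [-60, -50, -40, -30, -20, -10, 0, 10, 20, 30]
60 [-60, -50, -40, -30, -20, -10, 0, 10, 20, 30, 40]
80 [-50, -40, -30, -20, -10, 0, 10, 20, 30, 40, 50]
100 [-50, -40, -30, -20, -10, 0, 10, 20, 30, 40, 50, 60]
115 [-40, -30, -20, -10, 0, 10, 20, 30, 40, 50, 60, 70, 80, 90]
130 [-40, -30, -20, -10, 0, 10, 20, 30, 40, 50, 60, 70, 80, 90]
```

```bash
python3 - <<'E'
from h import *
r=np.radians
def sched(th): return 60-100/130*th
for flip in(1,-1):
    best=None
    q=[kin.inverse_kinematics(*tool(r(t),r(sched(t)-(10 if flip<0 else 0)),.042,flip)) for t in range(0,131,10)]
    print(flip,[None if a is None else np.round(a,2).tolist() for a in q[::3]])
p,q=tool(0,r(60),.042,1,reach=.054+.085)
pv=p+[0,0,.12]
env.reach(pv,q); print(env.get_state()["qpos"],env.get_state()["time"])
Q=[kin.inverse_kinematics(*tool(r(t),r(sched(t)),.042,1)) for t in range(0,131,5)]
print([x is None for x in Q].count(True)); Q=np.array([x for x in Q if x is not None]); print(abs(np.diff(Q,axis=0)).max(0).round(2)); print(Q.min(0).round(2),Q.max(0).round(2))
env.movel(p,velocity=.2); s=env.get_state(); print(s["time"],s["force"],s["tcp_pos"]-p)
for n in("scene","top"):
    im,d=camera(n); cv2.imwrite(f"pics/{n}1.png",im)
E
python3 -c "
import cv2,numpy as np
a=cv2.imread('pics/scene1.png')[90:290,90:350];b=cv2.imread('pics/top1.png')[160:330,130:360]
cv2.imwrite('pics/c3.png',np.vstack([cv2.resize(a,(400,300)),cv2.resize(b,(400,296))]))"
```

```text
1 [[0.53, 0.9, -0.99, 2.41, 1.74, 1.73, -2.9], [-0.32, 0.24, 0.32, 2.35, 1.09, 0.59, -2.14], [-0.46, 0.3, 0.92, 2.06, -0.1, 0.72, -0.7], [-0.06, 0.59, 0.9, 1.67, -0.54, 1.29, -0.2], [0.27, 0.93, 0.85, 1.23, -0.73, 1.82, -0.08]]
-1 [[-0.07, 0.52, -0.18, 2.43, 1.58, 0.94, 0.26], [-0.37, 0.23, 0.5, 2.29, 0.65, 0.51, 1.52], [-0.36, 0.39, 0.94, 1.97, -0.34, 0.91, 2.7], [0.13, 0.62, 0.7, 1.56, -0.51, 1.45, 2.91], [0.49, 0.92, 0.44, 1.1, -0.57, 1.91, 2.88]]
[ 0.27492471  0.28187222 -0.87610921  2.39011025  1.25577517  1.40050314
 -2.61744309] 2.7917
1
[0.07 0.08 0.09 0.08 0.15 0.11 0.18]
[ 0.33  0.25 -0.77  1.02 -0.09  0.78 -2.89] [ 0.89  0.93 -0.37  2.42  1.64  1.81 -0.61]Traceback (most recent call last):
  File "<stdin>", line 13, in <module>
cell.PlanningError: the arm cannot follow that straight line within its joint ranges
[ WARN:0@0.014] global loadsave.cpp:275 findDecoder imread_('pics/scene1.png'): can't open/read file: check file path/integrity
Traceback (most recent call last):
TypeError: 'NoneType' object is not subscriptable
```

```bash
cat >> h.py <<'E'
def sched(th): return 30. if th<60 else 90.-th
def cap(tag,sb=(90,290,90,350),tb=(160,330,130,360)):
    a=camera("scene")[0]; b=camera("top")[0]
    a=a[sb[0]:sb[1],sb[2]:sb[3]]; b=b[tb[0]:tb[1],tb[2]:tb[3]]
    cv2.imwrite(f"pics/{tag}.png",np.vstack([cv2.resize(a,(400,300)),cv2.resize(b,(400,296))]))
E
python3 - <<'E'
from h import *
r=np.radians
for ph0 in(30,):
  for flip in(1,-1):
    Q=[kin.inverse_kinematics(*tool(r(t),r(sched(t)),.042,flip)) for t in range(0,131,5)]
    print(flip,[x is None for x in Q].count(True)); Q=np.array([x for x in Q if x is not None]); print(abs(np.diff(Q,axis=0)).max(0).round(2)); print(Q.min(0).round(2),Q.max(0).round(2))
p,q=tool(0,r(30),.042,1,reach=.054+.08)
try:
    env.reach(p,q); s=env.get_state(); print(s["time"],s["force"],s["tcp_pos"]-p,s["qpos"])
except env.PlanningError as e: print(e)
Q=[kin.inverse_kinematics(*tool(r(t),r(sched(t)),.042,1)) for t in range(0,131,5)]
print([x is None for x in Q].count(True)); Q=np.array([x for x in Q if x is not None]); print(abs(np.diff(Q,axis=0)).max(0).round(2)); print(Q.min(0).round(2),Q.max(0).round(2))
cap("c3")
E
```

```text
1 0
[0.05 0.07 0.11 0.09 0.17 0.09 0.21]
[ 0.62  0.25 -0.78  1.02 -0.09  0.79 -2.35] [ 0.89  0.93 -0.37  2.31  1.34  1.81 -0.61]
-1 0
[0.54 0.24 0.67 0.1  0.22 0.25 0.2 ]
[ 0.63  0.21 -1.22  0.99  0.31  0.75  0.77] [ 1.29  1.1  -0.51  2.29  1.46  1.88  2.24]
3.3833 [-0.5991845  -0.03786783  0.30522331] [-2.91693948e-04  4.20833548e-05  1.15768380e-04] [ 0.64317922  0.28302601 -0.83340394  2.3042672   1.0676466   0.84969745
 -2.16408525]
0
[0.07 0.07 0.04 0.09 0.14 0.09 0.18]
[ 0.61  0.26 -0.8   1.    0.11  0.81 -2.35] [ 1.05  1.   -0.69  2.31  1.33  1.83 -0.76]
```

View pics/c3.png

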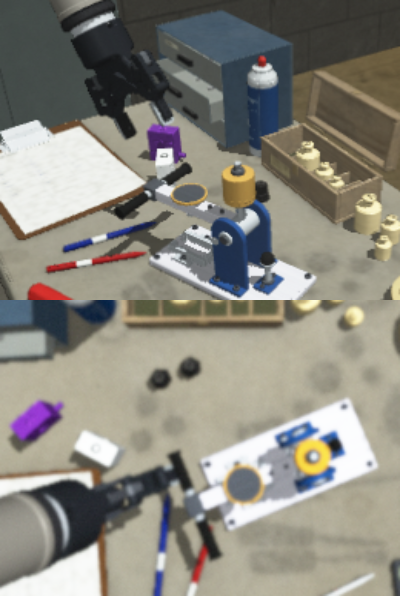

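The picture shows the gripper at about (150,480) in the lower half, lined up with the +y rubber grip and clear of the cell and the middle block. Next: approach, grip gently and lift.

```bash
cat >> h.py <<'E'
def mom():
    """tangential force at handle radius (from force) and moment about hinge from force+torque, + = opening reaction"""
    s=env.get_state(); h=W(0,0,.095); ey=W(0,1,0)-W(0,0,0); rt=s["tcp_pos"]-h
    F=s["force"]; return float(np.cross(rt,F)@ey), float((np.cross(rt,F)+s["torque"])@ey), F, s
E
python3 - <<'E'
from h import *
r=np.radians
env.grip(.05,20)
p,q=tool(0,r(30),.042,1)
print(env.movel(p,velocity=.08,stop_force=8)); print(mom()[:3])
env.grip(0.0,20); a=mom(); print("gripped",a[:3],a[3]["opening"],a[3]["gripper_force"],a[3]["time"])
for t in range(4,45,4):
    p,q=tool(r(t),r(sched(t)),.042,1); env.movel(p,velocity=.06,rot=q); a=mom()
    print(t,np.round(a[0],2),np.round(a[1],2),a[2].round(1),round(a[3]["opening"],4))
print(a[3]["time"]); cap("c4")
E
```

```text
False
(-0.025244763237228237, 0.48199076723895107, array([-0.00690832,  0.59604185,  0.00487803]))
gripped (1.1039426619232668, 0.9172076076100015, array([ 0.07228003, -1.98222592,  5.762735  ])) 0.014317220756122047 20.704555213451385 5.4833
4 -0.33 -0.34 [ 4.2 -4.2 -3.7] 0.0139
8 -0.33 -0.22 [ 4.5 -3.1 -3.6] 0.014
12 -0.47 -0.03 [ 3.8 -2.4 -4.4] 0.0141
16 -0.56 0.51 [ 0.5  1.  -2.9] 0.0142
20 -0.67 1.05 [-1.7  4.2 -1.3] 0.0142
24 -0.81 1.38 [-2.6  8.9  1.1] 0.0143
28 -0.76 1.47 [-4.5  9.3  2.8] 0.0142
32 -0.63 1.44 [-4.9  9.9  4.9] 0.0141
36 -0.59 1.14 [-3.7  8.6  4.5] 0.0143
40 -0.31 1.17 [-2.7  6.5  4.9] 0.0138
44 -0.49 0.81 [-1.  6.  3.] 0.014
9.0583
```

View pics/c4.png

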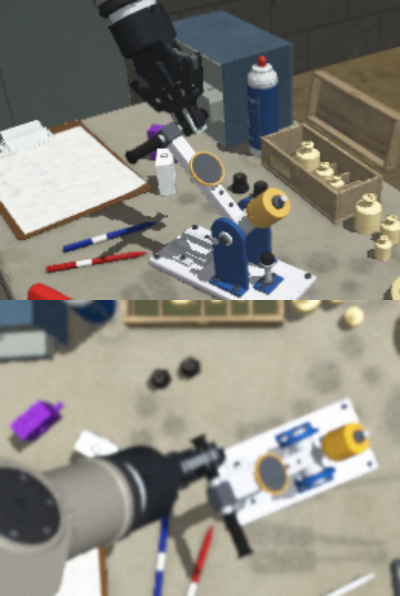

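The lower image shows the arm lifted to about 44° and held firmly at the grip (205,455). I'll continue past balance, then use fine steps that watch the hinge moment for the stop.

Run:
```python
from h import *
r=np.radians
def go(t,v): p,q=tool(r(t),r(sched(t)),.042,1); env.movel(p,velocity=v,rot=q)
for t in range(48,93,4):
    go(t,.06); a=mom(); print(t,np.round(a[0],2),np.round(a[1],2),a[2].round(1),round(a[3]["opening"],4))
H=[]; t=92.
while t<100:
    t+=.5; go(t,.025); env.dwell(.03); a=mom(); H.append(a[0]); print(t,np.round(a[0],3),np.round(a[1],2),a[2].round(1))
    if len(H)>4 and H[-1]<np.median(H[-6:-1])-.12: print("drop"); break
print(env.get_state()["time"])
```

```text
48 -0.32 0.76 [-1.7  4.3  3.2] 0.0141
52 -0.13 0.63 [1.2 2.7 1.8] 0.0144
56 -0.18 0.59 [ 2.4  2.  -0.1] 0.014
60 -0.09 0.62 [2.  2.  1.1] 0.0139
64 -0.11 0.52 [1.1 3.  3.5] 0.0142
68 -0.02 0.49 [0.1 2.3 5. ] 0.0141
72 -0.02 0.32 [0.3 2.5 6.5] 0.0141
76 0.16 0.31 [1.  1.4 7. ] 0.0139
80 0.07 0.1 [0.5 1.4 8.4] 0.014
84 0.13 0.07 [0.7 0.5 8.2] 0.0141
88 0.2 0.03 [ 1.2 -0.3  8.8] 0.0143
92 0.31 0.08 [ 1.2 -1.6 10.2] 0.014
92.5 0.303 -0.02 [ 1.9 -1.2  7. ]
93.0 0.368 -0.02 [ 2.3 -1.4  7. ]
93.5 0.12 -0.25 [ 0.7 -1.   8.7]
94.0 0.468 0.06 [ 1.9 -2.3  8.2]
94.5 0.118 -0.31 [ 2.2 -0.5  9. ]
drop
14.9417
```

Run:
```python
from h import *
x=[mom()[0] for _ in range(12)]; print(np.round(x,2),env.get_state()["time"])
y=[]
for _ in range(12): env.dwell(.01); y.append(mom()[0])
print(np.round(y,2),np.mean(y),env.get_state()["time"])
```

```text
[0.12 0.12 0.12 0.12 0.12 0.12 0.12 0.12 0.12 0.12 0.12 0.12] 14.9417
[0.38 0.41 0.5  0.35 0.31 0.4  0.39 0.32 0.33 0.22 0.25 0.31] 0.3484230136095812 15.0417
```

```bash
cat > ease.py <<'E'
from h import *
r=np.radians
def go(t,v): p,q=tool(r(t),r(sched(t)),.042,1); env.movel(p,velocity=v,rot=q)
def avg(n=10):
    y=[];
    for _ in range(n): env.dwell(.01); y.append(mom()[0])
    return np.mean(y)
E
python3 - <<'E'
from ease import *
H=[avg()]; t=94.5; out=[]
while t<130:
    t+=.5; go(t,.025); m=avg(8); b=np.median(H[-6:]); 
    if m<b-.1: m=avg(10)
    out.append((t,round(m,3))); 
    if m<b-.1: print("drop",b); break
    H.append(m)
print(out); print(env.get_state()["time"],mom()[:3])
E
```

```text
drop 0.37619243705331484
[(95.0, np.float64(0.365)), (95.5, np.float64(0.291)), (96.0, np.float64(0.409)), (96.5, np.float64(0.339)), (97.0, np.float64(0.373)), (97.5, np.float64(0.373)), (98.0, np.float64(0.374)), (98.5, np.float64(0.39)), (99.0, np.float64(0.371)), (99.5, np.float64(0.381)), (100.0, np.float64(0.383)), (100.5, np.float64(0.341)), (101.0, np.float64(0.327)), (101.5, np.float64(0.414)), (102.0, np.float64(0.196))]
19.9583 (0.19440148618790062, -0.17006553666883573, array([ 1.00121093, -2.93959252,  9.99391989]))
```

Run:
```python
from ease import *
print(avg(12))
for t in(102.25,102.5):
    go(t,.02); m=avg(12); print(t,m)
    if m<.1: break
print(env.get_state()["time"])
```

```text
0.19632401230436072
102.25 -0.02570364021103205
20.4083
```

The moment fell from 0.38 to 0 within about 0.75°, so the arm is bearing on its stop. I'll release it and back away radially, then look at the nest.

Run:
```python
from ease import *
env.grip(.045)
s=env.get_state(); z=Ro.from_quat(np.r_[s["orientation"][1:],s["orientation"][0]]).as_matrix()[:,2]
print(s["opening"],s["force"])
env.movel(s["tcp_pos"]-.1*z,velocity=.2); s=env.get_state(); print(s["time"],s["tcp_pos"],s["force"],s["qpos"])
# go to a place above the cell, aside from the camera's line to the nest
env.movel([.50,-.20,.36],velocity=.3)
for n in("scene","top"):
    im,d=camera(n); np.savez(f"{n}2.npz",im=im,d=d); 
cap("c5",(130,310,130,370),(180,330,130,360))
print(env.get_state()["time"])
```

```text
0.044998064265114164 [-0.49486171  0.49312164 -0.2859513 ]
21.4583 [ 0.52857995 -0.39895842  0.39011761] [-0.32528584 -1.07109814 -0.73526088] [ 1.11555841  0.61774205 -0.86145965  1.31790263  0.29346465  1.54367645
 -0.89137935]
22.4917
```

View pics/c5.png

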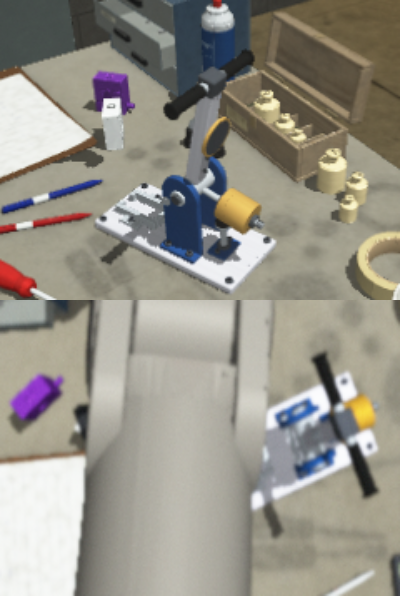

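The top image (lower half) shows the arm resting open with the counterweight down on the stop, and the white cell is untouched. I'll centre the cell lengthwise by a gentle squeeze on its ends, then regrip it across its thickness. While there I'll image the nest.

```bash
cat >> h.py <<'E'
def down(a): 
    a=np.radians(a); x=np.array([np.cos(a),np.sin(a),0]); z=np.array([0,0,-1.]); return quat(np.stack([x,np.cross(z,x),z],1))
E
python3 - <<'E'
from h import *
c=np.array([.4800,-.0893])
n=W(-.085,0,0)
for k in(0,180):
    for nm,p,a in(("sq",np.r_[c,.2],-27.6),("gr",np.r_[c,.12],62.4),("pl",np.r_[n[:2],.2],112.2)):
        q=kin.inverse_kinematics(p,down(a+k)); print(k,nm,None if q is None else q.round(2))
try:
    best=min((k for k in(0,180)),key=lambda k:abs(kin.inverse_kinematics(np.r_[c,.2],down(-27.6+k))-env.get_state()["qpos"]).max())
    env.reach(np.r_[c,.20],down(-27.6+best)); print("k",best)
    env.grip(.07,20); env.movel(np.r_[c,.099],velocity=.15,stop_force=6)
    s=env.get_state(); print(s["tcp_pos"],s["force"])
    env.grip(0.,20); s=env.get_state(); print(s["opening"],s["gripper_force"],s["time"],s["qpos"])
    for m in("scene","top"):
        im,d=camera(m); np.savez(f"{m}3.npz",im=im,d=d)
    cap("c6",(130,310,130,370),(180,330,130,360))
    for k in(0,180):
      for nm,p,a in(("gr",np.r_[c,.12],62.4),("pl",np.r_[n[:2],.2],112.2)):
        q=kin.inverse_kinematics(p,down(a+k)); print(k,nm,None if q is None else q.round(2))
except Exception as e: print(repr(e))
E
```

```text
0 sq [ 0.64  0.4  -0.71  2.05  0.35  0.81 -2.32]
0 gr [ 0.73  0.6  -0.84  2.09  0.67  0.74 -1.03]
0 pl [ 1.34  0.64 -1.18  1.98  0.71  1.02  0.21]
180 sq [ 1.06  0.72 -1.35  2.03  0.81  1.09  0.42]
180 gr [-0.59  0.62  0.85  2.18 -0.76  0.68 -2.83]
180 pl [ 0.87  0.4  -0.52  2.    0.27  0.81 -2.55]
k 0
[ 0.48050994 -0.08914722  0.09954005] [0.52656081 0.09707652 0.44945109]
0.04979128713241277 21.971007585525513 25.1 [ 0.53418209  0.55381084 -0.58730308  2.11194093  0.52705354  0.61959149
 -2.47565215]
0 gr [ 0.83  0.66 -0.98  2.09  0.78  0.82 -1.12]
0 pl [ 1.38  0.7  -1.26  1.98  0.78  1.07  0.15]
180 gr [-0.59  0.62  0.85  2.18 -0.76  0.68 -2.83]
180 pl [ 0.87  0.4  -0.52  2.    0.27  0.81 -2.55]
```

View pics/c6.png

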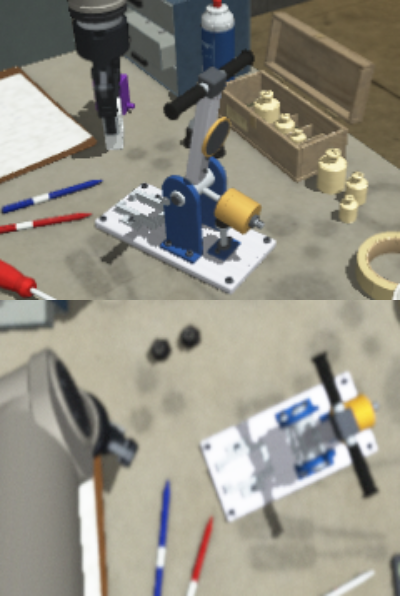

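The top image shows the gripper on the cell with a 50 mm opening, so the cell is centred lengthwise. The nest at about (245,455) is in clear view. I'll check the stand pose with an overlay.

Run:
```python
from h import *
out=[]
for n,(x0,y0,x1,y1) in(("top",(238,210,352,295)),("scene",(180,235,310,315))):
    D=np.load(n+"3.npz"); im=D["im"]; k=5
    P=cloud(n,D["d"]).reshape(-1,3); c,s=np.cos(ST[2]),np.sin(ST[2]); d=P[:,:2]-ST[:2]; x=d@[c,s]; y=d@[-s,c]
    m=(P[:,2]>.019)&(P[:,2]<.028)&(abs(x+.085)<.05)&(abs(y)<.04)
    print(n,m.sum(),"rim x",np.percentile(x[m],[2,98]),"y",np.percentile(y[m],[2,98]))
    m=(P[:,2]>.008)&(P[:,2]<.016)&(x>-.15)&(x<.1)&(abs(y)<.07)
    print("  plate x",np.percentile(x[m],[.5,99.5]),"y",np.percentile(y[m],[.5,99.5]))
    crop=cv2.resize(im[y0:y1,x0:x1],None,fx=k,fy=k,interpolation=cv2.INTER_CUBIC)
    def poly(pts,col):
        q=project(n,[W(*p) for p in pts]); q=((q-[x0,y0]+.5)*k).astype(np.int32); cv2.polylines(crop,[q],True,col,1)
    rect=lambda cx,hx,hy,z:[(cx-hx,-hy,z),(cx+hx,-hy,z),(cx+hx,hy,z),(cx-hx,hy,z)]
    poly(rect(-.0225,.1075,.05,.012),(0,255,0)); poly(rect(-.085,.0331,.0206,.024),(0,0,255)); poly(rect(-.085,.0261,.0136,.024),(255,0,255))
    cv2.imwrite(f"pics/ov_{n}.png",crop); print(crop.shape)
```

```text
top 257 rim x [-0.11724231 -0.05288536] y [-0.0258066   0.02729225]
  plate x [-0.12953892  0.08323524] y [-0.04923668  0.0496208 ]
(425, 570, 3)
scene 220 rim x [-0.11435709 -0.04903994] y [-0.02378831  0.0281312 ]
  plate x [-0.12554867  0.08824412] y [-0.04886602  0.05036691]
(400, 650, 3)
```

View pics/ov_top.png

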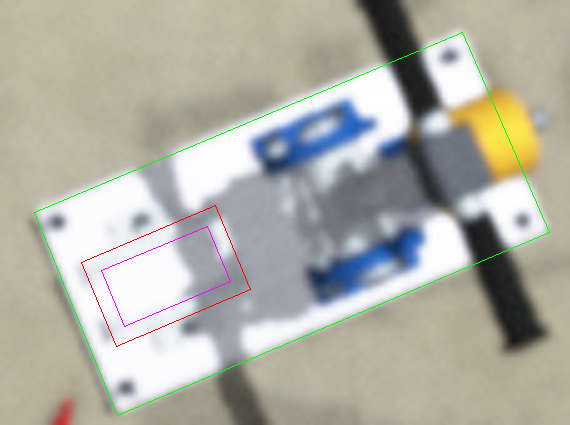

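View pics/ov_scene.png

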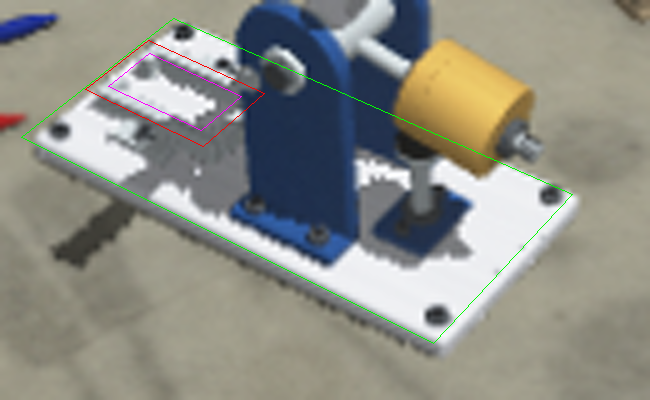

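The top overlay fits within 1 mm. The scene overlay sits about 3 mm off along the stand's x, which is within its calibration error. I'll regrip across the thickness, carry the cell above the nest and use its known pose to check the scene camera's bias there.

Run:
```python
from h import *
p0=np.array([.4800,-.0893]); s=env.get_state(); c=s["tcp_pos"][:2]; print(c-p0)
env.grip(.068); env.movel(np.r_[p0,.15],velocity=.25)
env.movel(np.r_[p0,.15],velocity=.25,rot=down(17)); env.movel(np.r_[p0,.15],velocity=.25,rot=down(62.4))
env.grip(.05); print(env.get_state()["time"]); env.movel(np.r_[c,.099],velocity=.15,stop_force=8)
env.grip(0.,50); s=env.get_state(); print(s["opening"],s["gripper_force"],s["tcp_pos"],s["time"])
env.movel(np.r_[c,.20],velocity=.2)
s=env.get_state(); print("carry",s["opening"],s["force"])
n=W(-.085+.0015,.0008,0)
env.movel(np.r_[n[:2],.20],velocity=.2,rot=down(112.2)); env.movel(np.r_[n[:2],.159],velocity=.2)
env.dwell(.1); s=env.get_state(); print(s["time"],s["tcp_pos"],s["force"])
D={}
for m in("scene","top"):
    im,d=camera(m); np.savez(f"{m}4.npz",im=im,d=d)
cs=s["tcp_pos"][:2]; a=ST[2]; cc,ss=np.cos(a),np.sin(a)
for m in("scene","top"):
    z=np.load(m+"4.npz"); P=cloud(m,z["d"]).reshape(-1,3); d=P[:,:2]-cs; x=d@[cc,ss]; y=d@[-ss,cc]
    k=(P[:,2]>.064)&(P[:,2]<.082)&(abs(x)<.035)&(abs(y)<.025); print(m,k.sum())
    if k.sum()>5:
        k1=k&(abs(x)<.018)&(y<0); k2=k&(abs(y)<.008)&(x>0); print("y face",k1.sum(),np.median(y[k1]),"x face",k2.sum(),np.median(x[k2]), np.percentile(x[k],[2,98]),np.percentile(y[k],[2,98]))
im=np.load("scene4.npz")["im"]; x0,y0,k=170,180,6
crop=cv2.resize(im[y0:y0+95,x0:x0+120],None,fx=k,fy=k,interpolation=cv2.INTER_CUBIC)
rot=np.array([[cc,-ss],[ss,cc]])
B=[np.r_[cs+rot@v,zz] for zz in(.06,.10) for v in(np.array([-.025,-.0125]),np.array([.025,-.0125]),np.array([.025,.0125]),np.array([-.025,.0125]))]
q=((project("scene",B)-[x0,y0]+.5)*k).astype(np.int32); cv2.polylines(crop,[q[:4]],True,(0,0,255),1); cv2.line(crop,q[0],q[4],(0,0,255)); cv2.line(crop,q[1],q[5],(0,0,255)); cv2.line(crop,q[2],q[6],(0,0,255))
cv2.imwrite("pics/ov4.png",crop)
```

```text
[ 0.00062931 -0.00017427]
28.15
0.024250002627409444 49.49236750602722 [ 0.48133618 -0.08943412  0.10001851] 28.9833
carry 0.02442582298815856 [-0.27010625 -1.04276181 -3.92557387]
31.2167 [ 0.43607379 -0.27751472  0.16009895] [ 0.32327658 -0.4121459  -4.79977017]
scene 173
y face 77 -0.010704363466422754 x face 38 0.026453378678716416 [-0.02259959  0.02741956] [-0.01219202  0.01248184]
top 0
```

View pics/ov4.png

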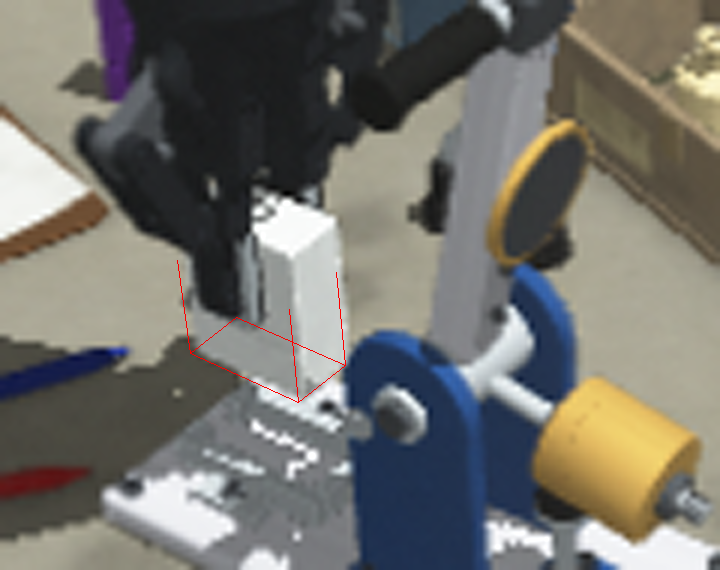

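The lower image shows the cell held above the nest with its stub toward the front. The scene camera reads about +1.8 mm in both stand axes, so the corrected nest offset is about (+1.2, +0.3) mm. I'll lower it gently and search by feel if it meets the rim.

```bash
cat > ins.py <<'E'
from h import *
o=down(112.2)
corr=np.array([-.0009,-.0005,-.001])
def at(dx,dy,z,v=.05):
    """closed-loop: put actual TCP at stand offset"""
    global corr
    t=np.r_[W(-.085+dx,dy,0)[:2],z]
    for _ in range(2):
        env.movel(t+corr,velocity=v,rot=o); env.dwell(.08); corr=np.clip(corr+t-env.get_state()["tcp_pos"],-.003,.003)
    env.movel(t+corr,velocity=v,rot=o); env.dwell(.05)
def down_try(dx,dy):
    at(dx,dy,.128)
    s0=env.get_state(); t=s0["tcp_pos"]+corr; t=np.r_[W(-.085+dx,dy,0)[:2],0]+corr
    hit=env.movel([t[0],t[1],.1095],velocity=.02,stop_force=5)
    s=env.get_state(); print((dx,dy),hit,"z",s["tcp_pos"][2].round(4),(s["force"]-s0["force"]).round(1),(s["torque"]-s0["torque"]).round(2),round(s["time"],1),flush=True)
    return s["tcp_pos"][2]
E
python3 - <<'E'
from ins import *
s=env.get_state()
for dx,dy in((.0012,.0003),(.0012,-.0007),(.0002,.0003)):
    z=down_try(dx,dy)
    if z<.1175: break
E
```

```text
(0.0012, 0.0003) True z 0.112 [-0.8  0.8  9. ] [-0.    0.11  0.04] 33.6
```

The cell reached floor height (z = 0.112) on the first try with about 9 N. I'll ease off, release, retreat and check.

Run:
```python
from h import *
env.grip(.05); s=env.get_state(); print(s["opening"],s["force"])
p=s["tcp_pos"]; env.movel([p[0],p[1],.24],velocity=.15)
env.movel([.46,-.05,.30],velocity=.3); env.dwell(.2)
D={}
for m in("top","scene"):
    im,d=camera(m); D[m]=im; P=cloud(m,d).reshape(-1,3); c,s_=np.cos(ST[2]),np.sin(ST[2]); e=P[:,:2]-ST[:2]; x=e@[c,s_]; y=e@[-s_,c]
    k=(P[:,2]>.066)&(P[:,2]<.082)&(abs(x+.085)<.04)&(abs(y)<.03); print(m,"cell top z",np.median(P[k,2]) if k.any() else None,"x",np.percentile(x[k],[3,97])+.085,"y",np.percentile(y[k],[3,97]),k.sum())
a=cv2.resize(D["scene"][190:310,170:310],(467,400),interpolation=cv2.INTER_CUBIC); b=cv2.resize(D["top"][200:305,230:355],(333,280),interpolation=cv2.INTER_CUBIC)
o=np.zeros((400,800,3),np.uint8); o[:,:467]=a; o[:280,467:]=b; cv2.imwrite("pics/fin.png",o); s=env.get_state(); print(s["time"],s["force"])
```

```text
0.050337922774884476 [ 0.74057008 -0.32076783  0.3589385 ]
top cell top z 0.07361235534715768 x [-0.02351432  0.02286844] y [-0.01258069  0.01092722] 270
scene cell top z 0.07338645288077845 x [-0.0199666   0.02774463] y [-0.01155051  0.01340131] 235
36.1833 [-0.06564799  0.20026841  0.43798455]
```

View pics/fin.png

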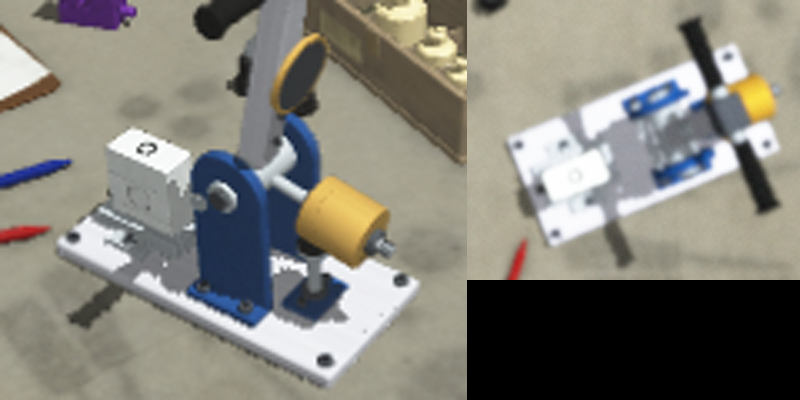

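The cell stands upright at (150,180), its top at 73.5 mm against an expected 74, so it is fully down on the floor. The arm rests open on its stop and the robot is clear. The stub must be in the front slot: no stub shows at the back end, and the block would not have reached the floor otherwise.

```bash
python3 -c "
from cell import job
print(job.job_done())"
```

```text
the job is handed in; nothing more can be done
None
```

I handed the job in at about 36 s on the robot's clock: the arm rests open by itself on its stop, and the white load cell is upright on the nest floor, its cable stub at the front slot (inferred, not seen directly); no verdict came back.

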